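# Bolt the ware case shut

## Robot

A 6-joint arm with a two-finger parallel gripper is mounted at the origin on the work surface. World frame = base frame: x ahead of the robot, y to its left, z up, the work surface at z = 0. Lengths are in m, angles in rad, forces in N, time in s.
With the tool pointing down it reaches from about 0.325 to 0.875 m from the base axis. Payload 4.4 kg.
Tool frame: the origin (TCP) lies between the finger pads; the fingertips stand 22 mm ahead of it and the grasp point (between the pads) lies 3 mm ahead of it; z points along the fingers, y is the line along which they close (so a half turn about z gives the same grasp; the last joint's range is limited). The gripper opens to 85 mm and grips with 20 to 120 N. Pads are 22 mm wide; open, the fingers measure 114 mm over their backs; the gripper's body (76 mm by 85 mm) begins 54 mm behind the grasp point. The pads swing forward as they close: fully open they stand 13 mm farther back than shut.
Start: joints at [1.177, 0.207, 1.542, -0, 1.393, -0.15], TCP at [0.139, 0.558, 0.253] pointing down, gripper open.
Joint ranges: [-2.73, 2.73], [-0.86, 2.22], [0.23, 2.46], [-1.11, 4.25], [0.08, 2.63], [-2.82, 2.82]. Speed limits (rad/s): [2.79, 2.79, 3.14, 3.14, 3.14, 3.14].

## Interface

Orientations are given as a unit quaternion [w, x, y, z].
In Python, from rig import robot gives the robot as it stands.
- The arm moves only by the shell command python3 -m pendant 'ROWS'. ROWS is JSON, a list of rows, each a list of 7 numbers: the closure, from -1 (fully open) to 1 (shut), so that 0 is half open, then the shift along the tool's x, y, z each as a share of 25 mm, from -1 to 1, then the turn, a rotation vector about the tool's x, y, z each as a share of 0.12 rad, from -1 to 1. In form: [[gripper, dx, dy, dz, wx, wy, wz], ...]. A call has 1 to 10 rows; each row shifts and turns the commanded pose from where the row before left it, along the tool's axes as they then stand; what a row does not reach is not made up. A row lasts 1/8 s, in which the tool goes at most 62.5 mm and 10.7 degrees, less where a joint would pass 70% of its speed; a pose out of reach is approached as far as the arm can. A call with a number of a shift or a turn outside -1 to 1 is refused whole. A call with a gripper value outside its range is refused whole. The fingers move at their own pace and stop on an object; the grip force is fixed at half the most. Time passes only in rows, so rows that do not move let the fingers close. It gives the time, the measured TCP pose, the force, the opening and the grip force at its end, in the units of the state.
- robot.read_state(): the state, without advancing time (a new reading comes with each control period).
- robot.capture(name): name is "scene" or "top" or "wrist"; returns the picture (420x560x3 uint8, red, green, blue); there is no depth.
- robot.calibration(name): a dict with "fx", "fy", "cx", "cy" (pixels), "dist" ([k1, k2, p1, p2, k3] as OpenCV has them; the pictures are not rectified), "extrinsics" (4x4, takes a point from world to camera coordinates). Camera axes: x right, y down, z forward; pixel columns grow to the right and rows downward; lengths in m; the calibration is good to about 2 mm. A picture is of the moment at which its call begins: read the wrist's pose just before it. calibration takes no time and is no camera call; for the wrist camera it gives the pose at the moment of the call.
- robot.close_job(): hands the job in; it is judged then, once.
The state is a dict: "t": time; "qpos": joint angles; "joint_vel": joint speeds; "tau": joint torques, N m; "eef_pos": TCP position; "eef_rot": TCP orientation; "ft_force": force on the tool from outside, world axes, zero at the start; "wrist_torque": the same for the moment, N m; "finger_gap": finger opening in m; "grip_force": force on a finger pad.
Only numpy, scipy, OpenCV 4.12 (cv2) and the standard library are available. Lean on these libraries where they do the work, as an engineer would, in place of code of your own. Each camera call takes 0.05 s, during which the arm holds its last target. There are 200 camera calls.

## Task

The travelling case for the unfired cups is closed: now bolt it. Lift the bolt's handle out of its parking recess, slide the bolt across until its handle stands at the notch of the keeper, turn the handle fully down into that notch and let go. Feel for the notch and do not force the bolt against the keeper; leave the pots and tools around it as they stand.

Things in the scene. Friction and masses are not known exactly. Their poses are not given: they have to be found in the camera images.
- case: Low closed wooden case, 220 x 340 mm, 85 mm high, with two lid flaps; origin at the centre of its underside on the table, z up. The bolt lies along its y axis on the lid, 45 mm from the centre towards its -x side (the robot's side).
- keeper: The keeper's steel foot plate, 62 x 62 x 3 mm, screwed to the lid; axes as the case's, origin on the lid below the bolt axis (the plate spans y +30 to +92 mm from it). It carries the strike piece, screwed through slotted holes, so that its notch may sit up to 11 mm either way along y of its middle place: it must be felt or seen. More than 25 N on the keeper would damage it.
- bolt_axis (a point): Point on the bolt's axis (34 mm above the lid, 119 mm above the table) where the handle stem stands when joint bolt is 0; x, y, z axes are the case's: y is the direction in which the bolt slides shut.
- bolt (a joint): How far the bolt is slid along the case's +y, m; 3 N of friction, stays where left. Starts at 0 to 0.022 in the parking recess, where the handle can be down only below 0.026. The barrel's guard plate (top edge 18 mm above the axis, outer face 24 mm to its -x side) follows up to 0.065. The keeper notch's centre lies between 0.074 and 0.096.
- handle (a joint): Angle of the handle about the bolt's axis, rad: 0 straight up, growing as it is turned down towards the case's -x side; 1.52, nearly level, is fully down against its stop, in the parking recess or the keeper notch. Must be below 0.75 to pass the guard plate. Resting on the strike piece's edge beside the notch it reads about 0.86. Light friction (about 1 N at the knob) holds it where it is left.
- knob (a point): Centre of the ball knob, 20 mm diameter, 58 mm from the bolt axis at the end of the handle's stem (flat bar, 9 mm wide along y, 8 mm thick). At handle angle a it lies 58 mm x sin(a) to the case's -x side of the axis and 58 mm x cos(a) above it.
- lid_cup: Bystander: small bisque cup, 64 mm wide, 52 mm high, on the lid behind the bolt; origin at its foot. To be left alone.
- brush: Bystander: brush, 170 mm long, lying on the lid behind the bolt. To be left alone.
- cup_stack: Bystander: stack of four bisque cups, 84 mm wide, 150 mm high, left of the case; origin at its foot.
- dark_vase: Bystander: dark long-necked vase, 72 mm wide, 160 mm high, right of the case; origin at its foot.
- amber_jar: Bystander: amber jar, 60 mm wide, 90 mm high, right of the case; origin at its foot.
- small_bowl: Bystander: dark bowl, 100 mm wide, 40 mm high, front left; origin at its foot.
- blue_block: Bystander: blue block, 45 x 45 x 80 mm, front right; origin at its foot.
- keeper_mid (a point): On the bolt axis, the notch's middle place (joint bolt 0.085; the true notch is within 11 mm along y). Strike piece, -y to +y: 32 mm of upright plate (top edge 18 mm above the axis, outer face 28 mm to its -x side), notch 13 mm wide, 10 mm more plate, then a 14 mm thick loop over the bolt (30 mm to -x, 14 mm to +x, top 22 mm above the axis), which stops the stem 12 mm past the notch's centre.

How it is judged:
By the outcome, as a careful person would: the job done as asked, in the order asked, and still so for the second after the job is handed in, with the robot touching nothing.
It also fails if it takes over 54 s, if anything falls off the work surface, if the arm or the gripper's body presses on something with over 40 N, if the wrist force passes 120 N, or if a joint passes its speed limit or range.

## Working session

There is one attempt and no reset: what is moved stays moved. The work goes in short steps, Python scripts to look and compute and a shell command to move; the robot and the scene stay as the last step left them, time stands still between calls to the robot, and variables do not carry over. Pictures are saved under pics/ and viewed, at most 10 in all, crops included, and the job is handed in when it is done.

```bash
mkdir -p pics; ls
python3 - <<'E'
from rig import robot
import cv2
print(robot.read_state())
for n in("scene","top"):
    cv2.imwrite(f"pics/{n}0.png",robot.capture(n)[:,:,::-1])
    print(robot.calibration(n))
E
```

```text
pics
{'t': 0.0, 'qpos': array([ 1.17650981e+00,  2.07418926e-01,  1.54297467e+00,  1.41922810e-05,
        1.39350065e+00, -1.50503126e-01]), 'joint_vel': array([-0.00124357, -0.0009015 , -0.00011986, -0.00154508,  0.00109573,
        0.00069116]), 'tau': array([-5.67990583e-05, -3.83020592e+01, -2.91598946e+01, -2.15314926e-04,
        1.04826421e-02,  8.34835667e-08]), 'eef_pos': array([0.13852214, 0.5573287 , 0.25211649]), 'eef_rot': array([-3.16334015e-04,  1.21591255e-01,  9.92579590e-01, -1.10648426e-03]), 'ft_force': array([0.44427496, 0.84525731, 0.00133784]), 'wrist_torque': array([-0.02786291,  0.04911606,  0.0102746 ]), 'grip_force': 0.0, 'finger_gap': 0.08551987080877856}
{'fx': 425.8839064261748, 'fy': 425.8839064261748, 'cx': 279.01794269840036, 'cy': 209.68474652833572, 'dist': array([0.04665673, 0.        , 0.        , 0.        , 0.        ]), 'extrinsics': array([[-0.45990571,  0.88766985,  0.0229995 ,  0.24907096],
       [ 0.49680118,  0.27869032, -0.82190042, -0.16997445],
       [-0.73598595, -0.36657052, -0.56916669,  1.65394349],
       [ 0.        ,  0.        ,  0.        ,  1.        ]])}
{'fx': 385.4295140417619, 'fy': 385.4295140417619, 'cx': 278.4802901303283, 'cy': 212.06946433967371, 'dist': array([-0.06749946,  0.        ,  0.        ,  0.        ,  0.        ]), 'extrinsics': array([[-0.00676187, -0.99987635,  0.01419754,  0.0049796 ],
       [-0.99661238,  0.0055747 , -0.08205292,  0.526145  ],
       [ 0.08196363, -0.01470428, -0.99652684,  1.06562899],
       [ 0.        ,  0.        ,  0.        ,  1.        ]])}
```

View pics/scene0.png

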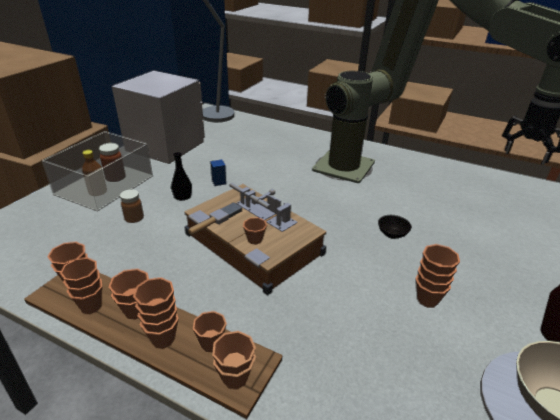

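View pics/top0.png

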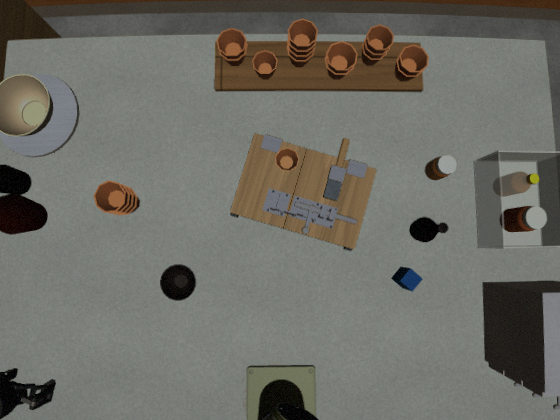

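The scene view shows the case at mid-table with the bolt hardware around (265,205). In the top view the lid corners are near (254,133), (377,167), (352,248) and (232,214), and the knob is near (306,231). I'll enlarge that area.

Run:
```python
import cv2,numpy as np
t=cv2.imread("pics/top0.png")[125:260,220:390]; s=cv2.imread("pics/scene0.png")[170:300,170:340]
g=lambda a,k:cv2.resize(a,None,fx=k,fy=k,interpolation=cv2.INTER_CUBIC)
br=lambda a:np.clip(a*1.5,0,255).astype(np.uint8)
cv2.imwrite("pics/t1.png",br(g(t,4.4).astype(float)))
cv2.imwrite("pics/s1.png",br(g(s,4.4).astype(float)))
```

```text
(no output)
```

View pics/t1.png

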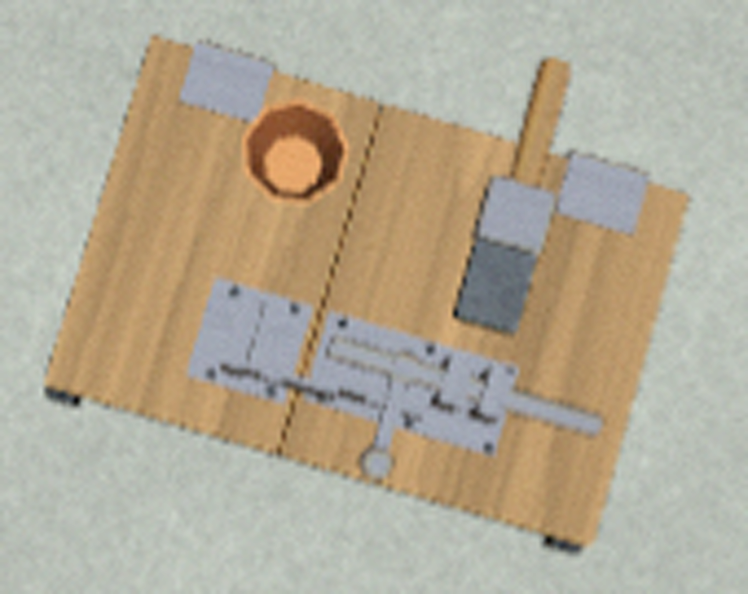

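The crop shows the lid corners at (152,36), (689,193), (590,545) and (48,390), and the knob at (377,462) with the handle down. The keeper plate is on the left, which is case +y.

```bash
cat > h.py <<'E'
import numpy as np,cv2
from scipy.spatial.transform import Rotation as R
from rig import robot
def ray(c,px):
    K=np.array([[c['fx'],0,c['cx']],[0,c['fy'],c['cy']],[0,0,1]])
    u=cv2.undistortPoints(np.array([[px]],float),K,c['dist'])[0,0]
    E=c['extrinsics'];return -E[:3,:3].T@E[:3,3],E[:3,:3].T@np.array([u[0],u[1],1])
def at(c,px,z):
    o,d=ray(c,px);return o+d*(z-o[2])/d[2]
def proj(c,P):
    K=np.array([[c['fx'],0,c['cx']],[0,c['fy'],c['cy']],[0,0,1]]);E=c['extrinsics']
    return cv2.projectPoints(np.array(P,float).reshape(-1,1,3),cv2.Rodrigues(E[:3,:3])[0],E[:3,3],K,c['dist'])[0][:,0]
E
python3 - <<'E'
from h import *
c=robot.calibration("top")
f=lambda x,y,z:at(c,(x/4.4+219.6,y/4.4+124.6),z)
P=[f(*p,.085)[:2] for p in [(152,36),(689,193),(590,545),(48,390)]]
L=np.array([[.11,.17],[.11,-.17],[-.11,-.17],[-.11,.17]])
P=np.array(P);m=P.mean(0)
H=((L).T@(P-m));th=np.arctan2(H[0,1]-H[1,0],H[0,0]+H[1,1])
Rz=np.array([[np.cos(th),-np.sin(th)],[np.sin(th),np.cos(th)]])
print("centre",m,"yaw",th,"resid",(P-m)@Rz-L)
k=f(377,462,.122);print("knob",k,"case frame",(k[:2]-m)@Rz)
for p in [(217,280),(322,305),(296,402),(190,375)]: print("plate",(f(*p,.088)[:2]-m)@Rz)
for p in [(217,280),(322,305),(296,402),(190,375)]: pass
# top-view of strike features
s=robot.read_state();q=s['eef_rot'];print(R.from_quat(q[[1,2,3,0]]).as_matrix())
w=robot.calibration("wrist")
E=w['extrinsics'];Rt=R.from_quat(q[[1,2,3,0]]).as_matrix()
print("cam in tool",Rt.T@(-E[:3,:3].T@E[:3,3]-s['eef_pos']),"axes",Rt.T@E[:3,:3].T)
E
```

```text
centre [ 0.57903194 -0.06536457] yaw -0.288841187297873 resid [[ 3.42608070e-03  1.89697366e-03]
 [ 2.48911860e-03 -2.18128084e-03]
 [-2.30515513e-03  2.68586758e-04]
 [-3.61004418e-03  1.57204275e-05]]
knob [ 0.47260896 -0.06493038  0.122     ] case frame [-0.10213804 -0.02989749]
plate [-0.02128864  0.09078944]
plate [-0.01813276  0.02559152]
plate [-0.07902662  0.0244315 ]
plate [-0.08119898  0.0902128 ]
[[-9.70429272e-01  2.41384275e-01 -8.12078046e-04]
 [ 2.41385423e-01  9.70427423e-01 -1.92181743e-03]
 [ 3.24166298e-04 -2.06101170e-03 -9.99997824e-01]]
cam in tool [ 0.07690334 -0.00046078 -0.11966961] axes [[ 1.58502008e-05 -9.54011801e-01 -2.99769050e-01]
 [ 9.99999753e-01 -1.95584113e-04  6.75319045e-04]
 [-7.02892402e-04 -2.99768986e-01  9.54011562e-01]]
```

View pics/s1.png

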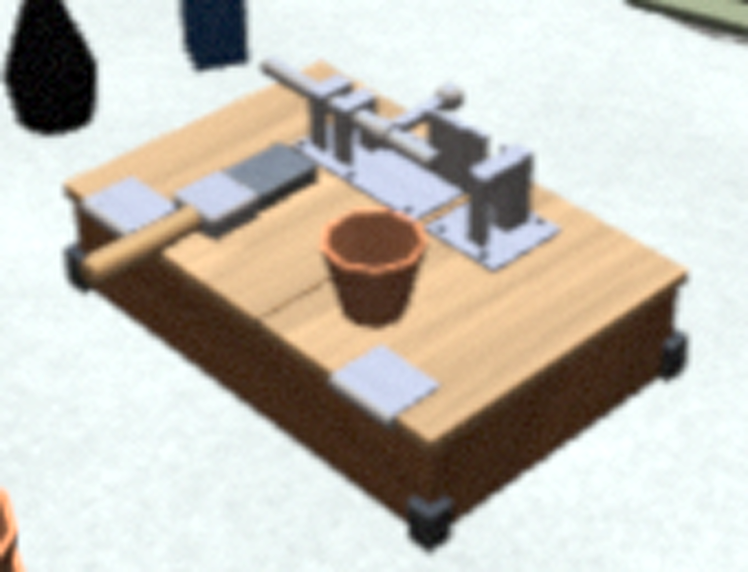

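The scene crop shows the bolt at rest with its handle down towards the robot at (450,97). The strike and loop are at (500,170), and the area in front of the bolt is free. The measurements agree with the given sizes: knob x is -0.102 where -0.103 is expected. I'll move in for a wrist view.

```bash
python3 -m pendant '[[-0.3,-0.948,-0.966,0,0,0,0],[-0.3,-0.948,-0.966,0,0,0,0],[-0.3,-0.948,-0.966,0,0,0,0],[-0.3,-0.948,-0.966,0,0,0,0],[-0.3,-0.948,-0.966,0,0,0,0],[-0.3,-0.948,-0.966,0,0,0,0],[-0.3,-0.948,-0.966,0,0,0,0],[-0.3,-0.948,-0.966,0,0,0,0],[-0.3,-0.948,-0.966,0,0,0,0],[-0.3,-0.948,-0.966,0,0,0,0]]'
python3 -m pendant '[[-0.3,-0.948,-0.966,0,0,0,0],[-0.3,-0.948,-0.966,0,0,0,0],[-0.3,-0.948,-0.966,0,0,0,0],[-0.3,-0.948,-0.966,0,0,0,0],[-0.3,-0.948,-0.966,0,0,0,0],[-0.3,-0.948,-0.966,0,0,0,0],[-0.3,-0.948,-0.966,0,0,0,0],[-0.3,-0.948,-0.966,0,0,0,0],[-0.3,-0.948,-0.966,0,0,0,0],[-0.3,-0.948,-0.966,0,0,0,0.375]]'
python3 -m pendant '[[-0.3,0,0,0,0,0,0],[-0.3,0,0,0,0,0,0]]'
cat >> h.py <<'E'
def snap(name,box=None,k=1,g=1.4,out='x'):
    c=robot.calibration(name);im=robot.capture(name)[:,:,::-1]
    np.savez(f"pics/{out}.npz",**c)
    cv2.imwrite(f"pics/{out}_raw.png",im)
    if box: im=im[box[1]:box[3],box[0]:box[2]]
    im=cv2.resize(im,None,fx=k,fy=k,interpolation=cv2.INTER_CUBIC)
    cv2.imwrite(f"pics/{out}.png",np.clip(im*float(g),0,255).astype(np.uint8));return c
E
python3 -c "
from h import *
snap('wrist',out='w1');s=robot.read_state();print(s['ft_force'],s['t'])"
```

```text
t: 1.35
eef_pos: [0.3106, 0.2653, 0.2529]
eef_rot: [-0.0, 0.122, 0.993, -0.0]
ft_force: [0.7, 0.2, 0.6]
finger_gap: 0.0556
grip_force: 0.0
t: 2.6
eef_pos: [0.4823, -0.0261, 0.2528]
eef_rot: [-0.001, 0.145, 0.989, 0.0]
ft_force: [0.1, 0.3, 0.6]
finger_gap: 0.0556
grip_force: 0.0
t: 2.85
eef_pos: [0.4816, -0.0248, 0.2527]
eef_rot: [-0.001, 0.144, 0.99, 0.0]
ft_force: [0.6, 1.3, -0.4]
finger_gap: 0.0557
grip_force: 0.0
[-0.69897686 -0.07575119  0.07286101] 2.9
```

View pics/w1.png

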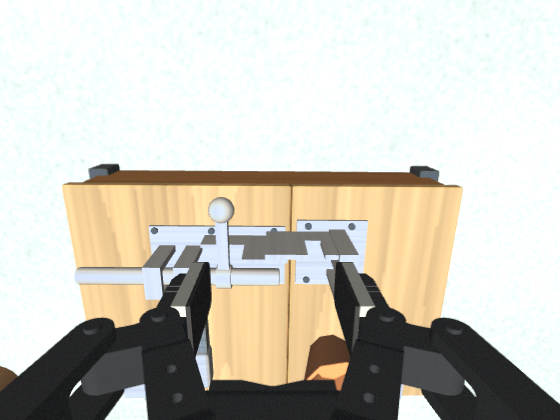

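The wrist view shows the knob at (221,210), the stem lying in the recess and the keeper plate at x 297–367. I'll zoom in on the strike.

```bash
python3 -c "
import cv2,numpy as np
im=cv2.imread('pics/w1_raw.png')[195:295,220:380]
cv2.imwrite('pics/w1c.png',np.clip(255*(cv2.resize(im,None,fx=5,fy=5,interpolation=cv2.INTER_CUBIC)/255.)**1.2,0,255).astype(np.uint8))"
```

```text
(no output)
```

View pics/w1c.png

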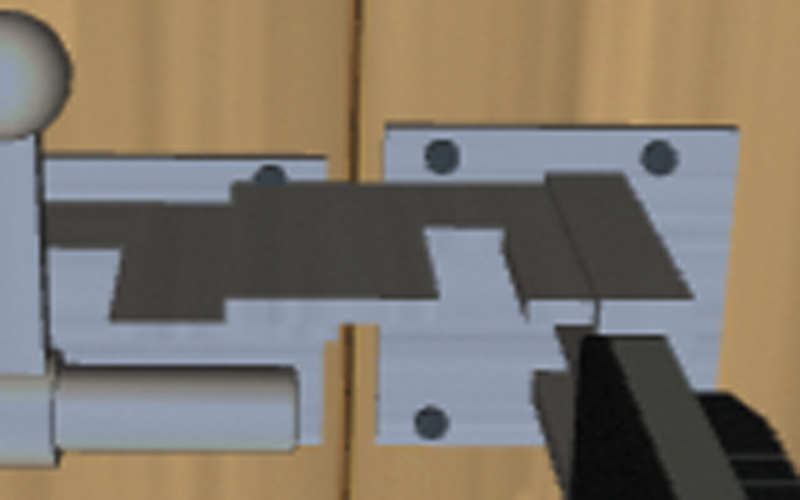

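The strike's notch shows clearly. Its top-edge corners are at crop (438,298) and (525,300), its bottom corners at (424,228) and (503,228), and the strike starts at (225,298). The loop is on its right.

```bash
cat >> h.py <<'E'
from types import SimpleNamespace
m=np.array([.57903,-.06536]);th=-.28884
Rz=np.array([[np.cos(th),-np.sin(th)],[np.sin(th),np.cos(th)]])
case=lambda p:np.r_[(p[:2]-m)@Rz,p[2]]
E
python3 - <<'E'
from h import *
c=dict(np.load("pics/w1.npz"))
g=lambda x,y:(220+x/5-.4,195+y/5-.4)
for n,p,z in [("lid+y",(461,187),.085),("lid-y",(65,184),.085),("knob",(221,210),.122),
 ("stemL",(216.5,250),.119),("stemR",(229,250),.119),
 ("notchL",g(438,298),.137),("notchR",g(525,300),.137),("strike0",g(225,298),.137),("loopEnd",g(692,298),.141),("loopStart",g(597,298),.141),
 ("nbotL",g(424,228),.115),("nbotR",g(503,228),.115),
 ("plate",g(386,127),.088),("plate",g(738,127),.088),("boltend",g(297,410),.125)]:
    print(n,case(at(c,p,z)).round(4))
s=robot.read_state();Rt=R.from_quat(s['eef_rot'][[1,2,3,0]]).as_matrix()
print("tcp",s['eef_pos'],case(s['eef_pos']),"tooly angle",np.arctan2(Rt[1,1],Rt[0,1]),"case",np.pi/2+th)
E
```

```text
lid+y [-0.112   0.1722  0.085 ]
lid-y [-0.1147 -0.1657  0.085 ]
knob [-0.1031 -0.028   0.122 ]
stemL [-0.0688 -0.0335  0.119 ]
stemR [-0.0688 -0.0236  0.119 ]
notchL [-0.0734  0.0368  0.137 ]
notchR [-0.073   0.0497  0.137 ]
strike0 [-0.0734  0.0052  0.137 ]
loopEnd [-0.0752  0.0734  0.141 ]
loopStart [-0.0752  0.0595  0.141 ]
nbotL [-0.0755  0.0366  0.115 ]
nbotR [-0.0755  0.0493  0.115 ]
plate [-0.0833  0.0322  0.088 ]
plate [-0.0833  0.0934  0.088 ]
boltend [-0.0484  0.0162  0.125 ]
tcp [ 0.48151155 -0.02446882  0.25280968] [-0.10512621  0.01142005  0.25280968] tooly angle 1.282715387049006 case 1.2819563267948966
```

The sizes agree: notch 12.9 mm, strike 31.6 mm, loop 14 mm. The needed slide is about 71.5 mm. Next I go down over the knob and grip it.

```bash
python3 -m pendant '[[-0.3,-0.08,-0.8,0,0,0,0],[-0.3,0,-0.78,0,0,0,0],[-0.3,0,0,1,0,0,0],[-0.3,0,0,1,0,0,0],[-0.3,0,0,1,0,0,0],[-0.3,0,0,1,0,0,0],[-0.3,0,0,0.6,0,0,0],[-0.3,0,0,0.4,0,0,0],[-0.3,0,0,0,0,0,0]]'
python3 -c "
from h import *
c=snap('wrist',(100,150,420,390),2.4,1,out='w2')
print(case(robot.read_state()['eef_pos']))"
```

```text
t: 4.03
eef_pos: [0.4726, -0.0632, 0.128]
eef_rot: [-0.0, 0.144, 0.99, 0.0]
ft_force: [0.3, -0.1, 0.2]
finger_gap: 0.0557
grip_force: 0.0
[-0.10200994 -0.02837436  0.12861356]
```

View pics/w2.png

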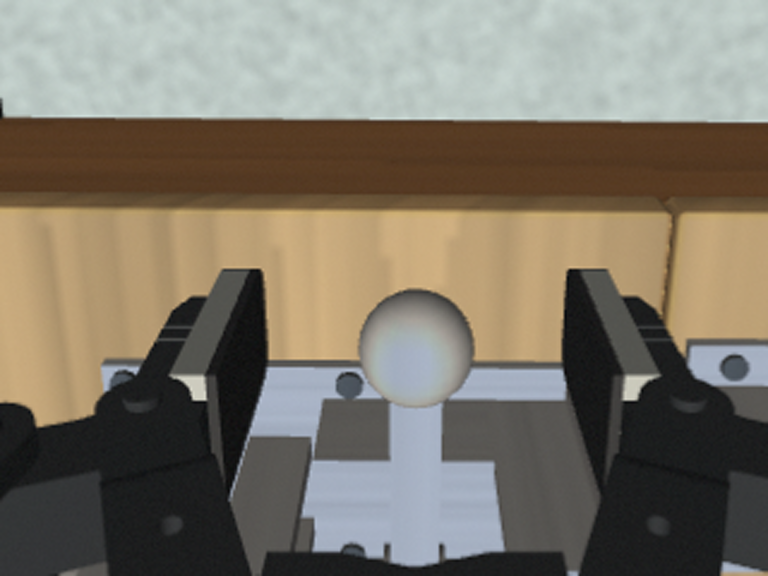

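The knob at (416,348) sits centred between the pads, whose inner faces are at 265 and 565. I'll grip it now.

```bash
python3 -m pendant '[[0.6,0,0,0,0,0,0],[1,0,0,0,0,0,0],[1,0,0,0,0,0,0],[1,0,0,0,0,0,0],[1,0,0,0,0,0,0]]'
```

```text
t: 4.7
eef_pos: [0.4735, -0.0636, 0.1288]
eef_rot: [0.001, 0.144, 0.99, 0.0]
ft_force: [1.0, 0.1, 1.9]
finger_gap: 0.0165
grip_force: 58.6
```

```bash
python3 -m pendant '[[1,-0.03,0,-0.23,0,0,0],[1,-0.04,0,-0.23,0,0,0],[1,-0.07,0,-0.22,0,0,0],[1,-0.09,0,-0.22,0,0,0],[1,0,0,0,0,0,0]]'
```

```text
t: 5.32
eef_pos: [0.4753, -0.0647, 0.1498]
eef_rot: [-0.004, 0.144, 0.99, 0.0]
ft_force: [-6.1, 1.9, -0.4]
finger_gap: 0.0163
grip_force: 59.1
```

```bash
python3 -m pendant '[[1,-0.12,0,-0.2,0,0,0],[1,-0.12,0,-0.19,0,0,0],[1,-0.16,0,-0.17,0,0,0],[1,-0.16,0,-0.17,0,0,0],[1,0,0,0,0,0,0]]'
python3 -c "
from h import *
c=snap('wrist',(100,150,420,390),2.4,1,out='w3')
s=robot.read_state();print(case(s['eef_pos']),s['ft_force'],s['wrist_torque'])"
```

```text
t: 5.95
eef_pos: [0.495, -0.0703, 0.1716]
eef_rot: [0.004, 0.144, 0.99, -0.001]
ft_force: [1.9, -0.2, -0.7]
finger_gap: -0.0003
grip_force: 0.5
[-0.08011178 -0.02862155  0.17114902] [ 1.19493817 -0.41533745  0.24548641] [-0.08014777 -0.14880791 -0.04120181]
```

View pics/w3.png

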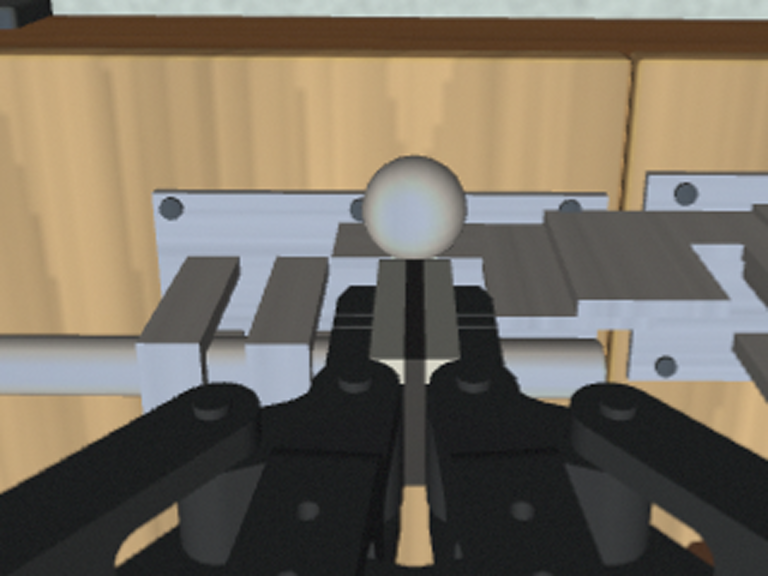

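The knob at crop (414,207) slipped out and the fingers shut. I'll work out its angle from the pictures.

```bash
cat >> h.py <<'E'
def angle(c,px,xa=-.045):
    o,d=ray(c,px);o=case(o);d=np.r_[d[:2]@Rz,d[2]];best=[]
    for a in np.linspace(-.3,1.6,400):
        k=np.array([xa-.058*np.sin(a),.119+.058*np.cos(a)])
        t=(k[1]-o[2])/d[2];p=o+t*d;best.append((abs(p[0]-k[0]),a,p))
    return sorted(best,key=lambda b:b[0])[:3]
E
python3 - <<'E'
from h import *
for n,p in [("w1",(221,210)),("w2",(100+416/2.4,150+348/2.4)),("w3",(100+414/2.4,150+207/2.4))]:
    c=dict(np.load(f"pics/{n}.npz"));print(n,[(round(a,3),p.round(4),round(e,4)) for e,a,p in angle(c,p)])
E
```

```text
w1 [(np.float64(1.524), array([-0.103 , -0.028 ,  0.1217]), np.float64(0.0)), (np.float64(1.529), array([-0.1029, -0.0281,  0.1214]), np.float64(0.0001)), (np.float64(1.519), array([-0.1031, -0.028 ,  0.122 ]), np.float64(0.0001))]
w2 [(np.float64(1.524), array([-0.103 , -0.0283,  0.1217]), np.float64(0.0)), (np.float64(1.529), array([-0.1028, -0.0282,  0.1214]), np.float64(0.0002)), (np.float64(1.519), array([-0.1031, -0.0283,  0.122 ]), np.float64(0.0002))]
w3 [(np.float64(1.114), array([-0.097 , -0.0289,  0.1446]), np.float64(0.0001)), (np.float64(1.11), array([-0.0971, -0.0289,  0.1448]), np.float64(0.0002)), (np.float64(1.119), array([-0.0969, -0.0289,  0.1443]), np.float64(0.0003))]
```

Perception holds: the handle was left at 1.11 with the knob at case (-0.097, -0.029, 0.145). The pads resisted turning against the ball. I'll regrip and turn the tool with the handle about the bolt axis.

```bash
python3 -m pendant '[[0.6,0,0,-0.6,0,0,0],[-0.2,0,0,-0.4,0,0,0],[-0.3,0,0,0,0,0,0],[-0.3,0.68,0,0,0,0,0],[-0.3,0,0,0.5,0,0,0],[-0.3,0,0,0.5,0,0,0],[-0.3,0,0,0.94,0,0,0],[-0.3,0,0,0,0,0,0]]'
python3 -c "
from h import *
s=robot.read_state();print(case(s['eef_pos']),s['ft_force'])
c=snap('wrist',(100,150,420,390),1.5,1,out='w4')"
```

```text
t: 7.0
eef_pos: [0.4736, -0.0638, 0.1427]
eef_rot: [-0.003, 0.144, 0.99, 0.001]
ft_force: [-0.7, -0.6, -0.3]
finger_gap: 0.055
grip_force: 0.0
[-0.10153213 -0.02852937  0.14271228] [-0.71317109 -0.64580101 -0.27086552]
```

View pics/w4.png

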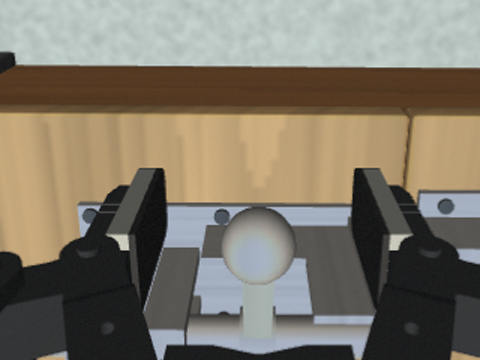

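The knob is at crop (259,246), centred between the pads in y. I'll correct the small offset of about 4.5 mm in x and 5 mm in z, then grip.

```bash
python3 -c "
from h import *
c=dict(np.load('pics/w4.npz'));print(angle(c,(100+259/1.5,150+246/1.5))[0])"
python3 -m pendant '[[-0.3,-0.16,0,-0.16,0,0,0],[-0.3,0,0,0,0,0,0]]'
python3 -m pendant '[[0.6,0,0,0,0,0,0],[1,0,0,0,0,0,0],[1,0,0,0,0,0,0],[1,0,0,0,0,0,0]]'
```

```text
(np.float64(4.8447634208609314e-05), np.float64(1.1333333333333335), array([-0.09758655, -0.02877139,  0.14357128]))
t: 7.3
eef_pos: [0.4809, -0.066, 0.151]
eef_rot: [0.002, 0.144, 0.99, -0.0]
ft_force: [0.7, 0.0, -0.2]
finger_gap: 0.0554
grip_force: 0.0
t: 7.8
eef_pos: [0.4792, -0.0656, 0.1497]
eef_rot: [-0.0, 0.144, 0.99, -0.0]
ft_force: [-1.2, -0.6, 1.5]
finger_gap: 0.0166
grip_force: 58.4
```

```bash
python3 -m pendant '[[1,-0.08,0,-0.12,0,0.5,0],[1,-0.08,0,-0.12,0,0.5,0],[1,-0.08,0,-0.12,0,0.5,0],[1,-0.08,0,-0.12,0,0.5,0],[1,0,0,0,0,0,0]]'
```

```text
t: 8.43
eef_pos: [0.4875, -0.0681, 0.1606]
eef_rot: [-0.12, 0.143, 0.982, 0.017]
ft_force: [-3.1, -0.2, 4.1]
finger_gap: 0.0166
grip_force: 59.3
```

```bash
python3 -m pendant '[[1,-0.08,0,-0.12,0,0.5,0],[1,-0.08,0,-0.12,0,0.5,0],[1,-0.08,0,-0.12,0,0.5,0],[1,-0.08,0,-0.12,0,0.5,0],[1,-0.08,0,-0.12,0,0.5,0],[1,-0.08,0,-0.12,0,0.5,0],[1,-0.08,0,-0.12,0,0.5,0],[1,0,0,0,0,0,0]]'
python3 -c "
from h import *
s=robot.read_state();print(case(s['eef_pos']),s['ft_force'])
c=snap('wrist',(100,100,420,340),1.5,1,out='w5')"
```

```text
t: 9.43
eef_pos: [0.5076, -0.0741, 0.1744]
eef_rot: [-0.322, 0.136, 0.936, 0.047]
ft_force: [-4.2, 0.3, 4.5]
finger_gap: 0.0168
grip_force: 59.5
[-0.06594131 -0.02874011  0.1743578 ] [-4.21736584  0.32384854  4.53205546]
```

View pics/w5.png

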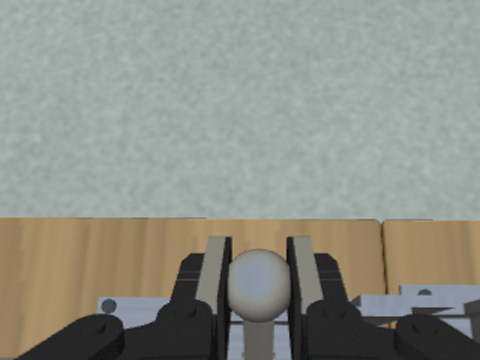

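Picture w5 shows the ball at crop (258,286), firmly between the pads with the handle lifted. Next I slide.

```bash
python3 -c "
from h import *
c=dict(np.load('pics/w5.npz'));print(angle(c,(100+258/1.5,100+286/1.5))[0])"
python3 -m pendant '[[1,0,0.2,0,0,0,0],[1,0,0.4,0,0,0,0],[1,0,0.4,0,0,0,0],[1,0,0,0,0,0,0]]'
```

```text
(np.float64(3.975463258906742e-06), np.float64(0.46666666666666673), array([-0.07109091, -0.02924571,  0.17079823]))
t: 9.98
eef_pos: [0.5155, -0.0485, 0.1744]
eef_rot: [-0.321, 0.135, 0.936, 0.047]
ft_force: [-2.8, 2.2, 5.6]
finger_gap: 0.0163
grip_force: 59.4
```

```bash
python3 -m pendant '[[1,0,0.4,0,0,0,0],[1,0,0.4,0,0,0,0],[1,0,0.4,0,0,0,0],[1,0,0.4,0,0,0,0],[1,0,0.2,0,0,0,0],[1,0,0,0,0,0,0]]'
python3 -c "
from h import *
s=robot.read_state();print(case(s['eef_pos']),s['ft_force'])
for i in range(3):
  robot.capture('wrist');s=robot.read_state();print(case(s['eef_pos']),s['ft_force'])"
```

```text
t: 10.72
eef_pos: [0.5284, -0.0063, 0.1745]
eef_rot: [-0.321, 0.136, 0.936, 0.047]
ft_force: [-2.5, -0.1, 6.0]
finger_gap: 0.0163
grip_force: 59.5
[-0.06533333  0.04222038  0.17445355] [-2.51253768 -0.09698406  5.96495905]
[-0.06533021  0.04221027  0.17444388] [-3.22269431  0.3699349   5.93875385]
[-0.06532376  0.04220828  0.17444929] [-3.37671543  0.16454679  5.47095954]
[-0.06532559  0.04218733  0.1744537 ] [-2.13275881  0.60268363  5.3375126 ]
```

```bash
python3 -m pendant '[[1,0,0.03,0,0,0,0],[1,0.07,0,0.125,0,-0.5,0],[1,0.07,0,0.125,0,-0.5,0],[1,0.07,0,0.125,0,-0.5,0],[1,0.07,0,0.125,0,-0.5,0],[1,0.07,0,0.125,0,-0.5,0],[1,0,0,0,0,0,0]]'
python3 -m pendant '[[1,0.035,0,0.063,0,-0.25,0],[1,0.035,0,0.063,0,-0.25,0],[1,0,0,0,0,0,0]]'
python3 -m pendant '[[1,0.035,0,0.063,0,-0.25,0],[1,0.035,0,0.063,0,-0.25,0],[1,0,0,0,0,0,0]]'
```

```text
t: 11.75
eef_pos: [0.5133, -0.0015, 0.1654]
eef_rot: [-0.177, 0.141, 0.974, 0.026]
ft_force: [-3.8, -1.0, 2.7]
finger_gap: 0.0164
grip_force: 59.3
t: 12.12
eef_pos: [0.5106, -0.0007, 0.1629]
eef_rot: [-0.149, 0.142, 0.978, 0.022]
ft_force: [-5.4, 1.1, 5.1]
finger_gap: 0.0165
grip_force: 59.5
t: 12.5
eef_pos: [0.508, 0.0001, 0.1602]
eef_rot: [-0.12, 0.143, 0.982, 0.018]
ft_force: [-5.6, 1.4, 4.7]
finger_gap: 0.0164
grip_force: 59.5
```

```bash
python3 -m pendant '[[1,0.035,0,0.063,0,-0.25,0],[1,0.035,0,0.063,0,-0.25,0],[1,0,0,0,0,0,0]]'
python3 -m pendant '[[1,0.035,0,0.063,0,-0.25,0],[1,0.035,0,0.063,0,-0.25,0],[1,0,0,0,0,0,0]]'
```

```text
t: 12.88
eef_pos: [0.5056, 0.0008, 0.1574]
eef_rot: [-0.09, 0.143, 0.985, 0.013]
ft_force: [-6.3, 1.0, 5.1]
finger_gap: 0.0163
grip_force: 59.5
t: 13.25
eef_pos: [0.5033, 0.0015, 0.1543]
eef_rot: [-0.061, 0.144, 0.988, 0.009]
ft_force: [-6.3, 1.1, 3.6]
finger_gap: 0.0168
grip_force: 59.5
```

```bash
python3 -m pendant '[[1,0.09,0,0.11,0,-0.5,0],[1,0.085,0,0.115,0,-0.5,0],[1,0,0,0,0,0,0]]'
python3 -m pendant '[[1,0.07,0,0.125,0,-0.5,0],[1,0.07,0,0.125,0,-0.5,0],[1,0,0,0,0,0,0]]'
python3 -m pendant '[[1,0.07,0,0.125,0,-0.5,0],[1,0.07,0,0.125,0,-0.5,0],[1,0,0,0,0,0,0]]'
```

```text
t: 13.62
eef_pos: [0.4998, 0.0025, 0.1493]
eef_rot: [0.0, 0.144, 0.99, 0.0]
ft_force: [-0.8, 0.3, -0.1]
finger_gap: 0.0162
grip_force: 59.2
t: 14.0
eef_pos: [0.4967, 0.0034, 0.1432]
eef_rot: [0.059, 0.144, 0.988, -0.008]
ft_force: [-0.3, 1.1, -0.5]
finger_gap: 0.0162
grip_force: 59.1
t: 14.38
eef_pos: [0.4943, 0.0041, 0.1367]
eef_rot: [0.118, 0.143, 0.983, -0.017]
ft_force: [-0.3, 2.0, -0.7]
finger_gap: 0.0162
grip_force: 59.1
```

```bash
python3 -m pendant '[[1,0.035,0,0.063,0,-0.25,0],[1,0.035,0,0.063,0,-0.25,0],[1,0.035,0,0.063,0,-0.25,0],[1,0,0,0,0,0,0]]'
python3 -m pendant '[[1,0.035,0,0.063,0,-0.25,0],[1,0.035,0,0.063,0,-0.25,0],[1,0,0,0,0,0,0]]'
```

```text
t: 14.88
eef_pos: [0.4931, 0.0044, 0.1314]
eef_rot: [0.162, 0.142, 0.976, -0.023]
ft_force: [-0.1, 2.1, -1.4]
finger_gap: 0.0167
grip_force: 59.2
t: 15.25
eef_pos: [0.4925, 0.0046, 0.1283]
eef_rot: [0.191, 0.141, 0.971, -0.028]
ft_force: [-3.2, 2.6, 2.8]
finger_gap: 0.0161
grip_force: 59.7
```

```bash
python3 -m pendant '[[1,0.02,0,0.063,0,-0.25,0],[1,0,0,0,0,0,0]]'
python3 -c "
from h import *
s=robot.read_state();print(case(s['eef_pos']),s['ft_force'],s['wrist_torque'])"
```

```text
t: 15.5
eef_pos: [0.4925, 0.0047, 0.1275]
eef_rot: [0.206, 0.141, 0.968, -0.03]
ft_force: [-12.1, 4.2, 15.5]
finger_gap: 0.0167
grip_force: 60.9
[-0.10293187  0.04245174  0.12752133] [-12.11714599   4.20966365  15.52949599] [0.30494176 1.08900392 0.02945542]
```

```bash
python3 -m pendant '[[1,-0.01,0,-0.045,0,0.18,0],[1,0,0,0,0,0,0]]'
python3 -m pendant '[[0.5,0,0,0,0,0,0],[0.2,0,0,0,0,0,0],[-0.2,0,0,0,0,0,0],[-0.3,0,0,0,0,0,0]]'
python3 -c "
from h import *
s=robot.read_state();print(case(s['eef_pos']),s['ft_force'])
snap('wrist',out='w6')"
```

```text
t: 15.75
eef_pos: [0.4925, 0.0047, 0.1281]
eef_rot: [0.195, 0.141, 0.97, -0.028]
ft_force: [-7.0, 3.6, 7.7]
finger_gap: 0.0167
grip_force: 60.1
t: 16.25
eef_pos: [0.492, 0.0044, 0.1272]
eef_rot: [0.196, 0.141, 0.97, -0.029]
ft_force: [0.8, -0.1, 0.7]
finger_gap: 0.0555
grip_force: 0.0
[-0.103274    0.04211584  0.12716739] [ 0.79272991 -0.06706509  0.66257077]
```

```bash
python3 -m pendant '[[-0.3,0,0,-0.4,0,0,0],[-0.3,0,0,-1,0,0,0],[-0.3,0,0,-1,0,0,0],[-0.3,0,0,-1,0,0,0],[-0.3,0,0,-1,0,1,0],[-0.3,0,0,-0.5,0,1,0],[-0.3,0,0,0,0,1,0],[-0.3,0,0,0,0,0,0],[-0.3,0,0,0,0,0,0]]'
python3 - <<'E'
from h import *
s=robot.read_state();print(case(s['eef_pos']))
c=snap('wrist',out='w7')
e=np.array([-.045-.058*np.sin(1.52),.0433,.119+.058*np.cos(1.52)])
wp=lambda p:np.r_[Rz@np.array(p[:2])+m,p[2]]
u=proj(c,[wp(e)])[0];r=c['fx']*.010/ (c['extrinsics']@np.r_[wp(e),1])[2];print("expected",u,r)
g=cv2.cvtColor(cv2.imread("pics/w7_raw.png"),cv2.COLOR_BGR2GRAY)
C=cv2.HoughCircles(g,cv2.HOUGH_GRADIENT,1.2,20,param1=80,param2=14,minRadius=int(r-3),maxRadius=int(r+4))
for k in C[0]:
    if np.hypot(*(k[:2]-u))<80: print(k,angle(c,k[:2])[0])
E
```

```text
t: 17.42
eef_pos: [0.447, 0.0179, 0.2402]
eef_rot: [0.019, 0.144, 0.989, -0.003]
ft_force: [-0.2, -0.3, 0.2]
finger_gap: 0.0554
grip_force: 0.0
[-0.15025546  0.04218026  0.24023792]
expected [274.1854877  264.94906165] 13.09976142220439
[273.   264.6   13.24] (np.float64(5.514032122150292e-06), np.float64(1.5285714285714287), array([-0.10295382,  0.04239596,  0.12144832]))
```

The knob now reads 1.52 rad, seated in the notch, with the arm clear of everything. Handing in.

```bash
python3 -c "
from rig import robot
print(robot.close_job())"
```

```text
the job is handed in; nothing more can be done
None
```

The case is bolted: the handle was slid about 71 mm to the keeper notch and turned fully down (measured about 1.52 rad). It was then released with the arm clear, and the job was handed in at about 17.5 s. The first grip slipped off the knob and had to be retaken. Pressing the handle onto its stop reached about 20 N at the wrist, and I took no final picture of the pots and tools.

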